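# Roll the fresh row of splashback tiles flush

## Robot

A 7-joint arm with a two-finger parallel gripper is mounted at the origin on the work surface. World frame = base frame: x ahead of the robot, y to its left, z up, the work surface at z = 0. Lengths are in mm, angles in rad, forces in N, time in s.
With the tool pointing down it reaches from about 400 to 875 mm from the base axis. Payload 4.4 kg.
Tool frame: the origin (TCP) lies midway between the tips of the shut fingers; the grasp point (between the pads) lies 19 mm behind it; z points along the fingers, y is the line along which they close (so a half turn about z gives the same grasp; the last joint's range is limited). The gripper opens to 85 mm and grips with 20 to 120 N. Pads are 22 mm wide; open, the fingers measure 114 mm over their backs; the gripper's body (76 mm by 85 mm) begins 54 mm behind the grasp point. The pads swing forward as they close: fully open they stand 13 mm farther back than shut.
Start: joints at [1.181, 0.628, 0.038, 1.517, -0.027, 0.996, -0.02], TCP at [206.839, -616.227, 231.313] pointing down, gripper open.
Joint ranges: [-3.06, 3.06], [-0.37, 2.12], [-1.25, 1.32], [0.18, 2.47], [-1.1, 4.24], [0.23, 1.98], [-2.94, 2.94]. Speed limits (rad/s): [2.57, 2.57, 3.14, 3.14, 3.14, 3.14, 3.14].

## Interface

Orientations are given as [roll, pitch, yaw] about the fixed x, y, z axes, in that order (R = Rz(yaw) Ry(pitch) Rx(roll)).
In Python, from cell import read_state, get_image, finish_job gives the robot as it stands.
- The arm moves only by the tool send_rows, never from a script. Its argument "series" is a list of rows, each an object of numbers: "ax", "ay", "az": the turn, a rotation vector about the tool's x, y, z in rad; "dx", "dy", "dz": the shift along the tool's x, y, z in cm; "hand": the closure, from 0 (fully open) to 1 (shut). In form: [{"ax": .., "ay": .., "az": .., "dx": .., "dy": .., "dz": .., "hand": ..}, ...]. A call has 1 to 10 rows; each row is the pose to reach, as a shift and turn from the pose commanded when the call began, along the tool's axes at that moment; what a row does not reach only later rows make up. A row lasts 1/10 s, in which the tool goes at most 50 mm and 8.59 degrees, less where a joint would pass 70% of its speed; a pose out of reach is approached as far as the arm can. A call with a gripper value outside its range is refused whole. The fingers move at their own pace and stop on an object; the grip force is fixed at half the most. Time passes only in rows, so rows that repeat a pose let the fingers close. It gives the time, the measured TCP pose, the force, the opening and the grip force at its end, in the units of the state.
- read_state(): the state, without advancing time (a new reading comes with each control period).
- get_image(name): name is "scene" or "top" or "wrist"; returns a dict with "pixels" (384x512x3 uint8, red, green, blue), "mtx" (3x3 intrinsics, pixels), "k1" (the pictures are not rectified: a ray, as slopes to the right and down, at radius r is drawn at 1 + k1 r^2 times it, then the intrinsics apply), "R" (3x3) and "t" (3): a world point X has camera coordinates R X + t. Camera axes: x right, y down, z forward; pixel columns grow to the right and rows downward; lengths in mm; the calibration is good to about 2 mm. A picture is of the moment at which its call begins. There is no depth.
- finish_job(): hands the job in; it is judged then, once.
The state is a dict: "clock": time; "qpos": joint angles; "qd": joint speeds; "tau": joint torques, N m; "eef_pos": TCP position; "tool_rot": TCP orientation; "force": force on the tool from outside, world axes, zero at the start; "torque": the same for the moment, N m; "width": finger opening in mm; "gripper_force": force on a finger pad.
Only numpy, scipy, OpenCV 4.12 (cv2) and the standard library are available. Lean on these libraries where they do the work, as an engineer would, in place of code of your own. Each camera call takes 0.05 s, during which the arm holds its last target. There are 200 camera calls.

## Task

On the splashback board the row of tiles nearest the robot still stands proud on its adhesive. Take the hand roller from its caddy and roll it under steady pressure along that row, from one end to the other, until every tile is level with the finished rows, firmly but with care, because the thin tiles crack. Then put the roller back upright in its slot and leave everything else where it is.

Things in the scene. Friction and masses are not known exactly. Their poses are not given: they have to be found in the camera images.
- grip (a point): Centre of the roller's upright wooden handle, a block 30 mm thick (along the roller's y, its rolling direction), 44 mm wide (along x, the axle) and 64 mm tall; z up the handle. The wheel's underside lies 100 mm below this point, the square hand guard (76 x 74 mm) 35 to 40 mm below it. It starts upright, hanging by the guard on the rim of the caddy's slot.
- axle (a point): Centre of the roller's rubber wheel, 50 mm in diameter and 42 mm wide, turning freely between two steel cheeks 54 mm apart outside; it lies 75 mm straight below the handle's centre. x is the axle, the wheel rolls along y.
- wheel (a joint): Turning angle of the wheel about its axle (rad, endless, free-running).
- roller: The whole hand roller, about 0.4 kg (0.32 to 0.5); origin at the wheel's underside, 100 mm below the handle's centre, z up the handle.
- panel: Fixed sheet of brown paper (230 x 350 mm) on the counter; origin at its centre, on the counter. On it, on cork packers, lies a fixed plywood board 160 x 280 x 18 mm with three rows of five square tiles (48 mm, 50 mm apart) along its y: the fresh row at x = -50 mm (robot side), finished rows at x = 0 and 50 mm. Bonding takes 10 N or more of rolling load; above 25 N tiles crack.
- row_mid (a point): Middle of the fresh row (tile centres at y = -100 to 100 mm along it), at the nominal height of the finished tiles' faces, 34.5 mm over the counter; z vertical, y along the row. The packers are rough: the real board lies up to 3.5 mm higher or lower than this and its row slopes by up to 0.02 rad either way, which no reading shows.
- tile1 (a joint): How far the fresh tile at y = -100 mm is pressed into its adhesive (m): 0 is 4 mm proud of the finished rows; 0.004 is level with them, where it stops hard. Starts at 0 to 0.001. The adhesive yields slowly above about 10 N (faster pressing takes more force) and stays where it is left.
- tile2 (a joint): The same for the tile at y = -50 mm.
- tile3 (a joint): The same for the tile in the middle of the row.
- tile4 (a joint): The same for the tile at y = +50 mm.
- tile5 (a joint): The same for the tile at y = +100 mm.
- slot (a point): Centre of the mouth of the roller's slot in the fixed grey caddy, at rim height (66 mm above the counter). The slot is 60 mm (x) by 58 mm (y), 62 mm deep, open above. Stowed, the roller's guard rests on this rim, its x and y along the slot's, the handle's centre 40 mm above this point. A second bay with odds and ends adjoins at +x.
- tub_mid (a point): Centre of a lidded adhesive tub, 97 mm in diameter, 80 mm tall: leave alone.
- cup_mid (a point): Centre of a brass measuring cup, 68 mm in diameter, 42 mm tall, with a flat handle to its +y: leave alone.
- spares_mid (a point): Centre of a stack of spare tiles, 48 x 48 x 32 mm: leave alone.
There are look-alikes about, which are no part of the job. What is shaped like the roller but yellow is not meant. What is shaped like the part that bears slot but green is not meant.

How it is judged (in metres and radians):
On the way, in this order (a step that is already met when the one before it is completed fails the run):
1. the roller is lifted out of its slot (z of axle in the frame of slot above 0.03 m), for 0.1 s.
2. the loaded wheel is rolling on a tile at one end of the fresh row (contact force between roller and panel above 8 N and (velocity of joint wheel above 0.2 rad/s or velocity of joint wheel below -0.2 rad/s) and x of axle in the frame of row_mid between -0.02 and 0.02 m and (y of axle in the frame of row_mid above 0.072 m or y of axle in the frame of row_mid below -0.072 m)), for 0.1 s.
3. the loaded wheel is rolling over the middle of the row (contact force between roller and panel above 8 N and (velocity of joint wheel above 0.2 rad/s or velocity of joint wheel below -0.2 rad/s) and x of axle in the frame of row_mid between -0.02 and 0.02 m and y of axle in the frame of row_mid between -0.025 and 0.025 m), for 0.1 s.
4. the loaded wheel is rolling on along the row, past its middle, and every tile of the row is level with the finished rows to within 0.7 mm (contact force between roller and panel above 8 N and (velocity of joint wheel above 0.2 rad/s or velocity of joint wheel below -0.2 rad/s) and x of axle in the frame of row_mid between -0.02 and 0.02 m and (y of axle in the frame of row_mid above 0.03 m or y of axle in the frame of row_mid below -0.03 m) and value of joint each of tile1, tile2, tile3, tile4, tile5 above 0.0033 m), for 0.1 s.
At the end, for the whole second after the job is handed in: All five tiles of the fresh row are within 0.7 mm of level with the finished rows; the roller stands upright (within 7 degrees) and at rest in its slot, its guard within 8 mm of the rim and its handle within 12 mm of the slot's centre (value of joint each of tile1, tile2, tile3, tile4, tile5 above 0.0033 m and horizontal distance between grip and slot below 0.012 m and z of axle in the frame of slot below -0.027 m and angle between roller's own z axis and vertical below 0.12 rad and linear speed of roller below 0.02 m/s); the robot touches nothing.
It fails at once if the board or its tiles are pressed with more than 25 N (contact force between any of roller, the arm and panel above 25 N).
It fails at once if the tiles are pressed with the fingers instead of the roller (contact force between the fingers and panel above 4 N).
It fails at once if the tub, the cup or the spare tiles are moved by more than 20 mm (distance of any of tub_mid, cup_mid, spares_mid from where it was at the start of the episode above 0.02 m).
It also fails if it takes over 72 s, if anything falls off the work surface, if the arm or the gripper's body presses on something with over 40 N, if the wrist force passes 120 N, or if a joint passes its speed limit or range.

## Working session

There is one attempt and no reset: what is moved stays moved. The work goes in short steps, Python scripts to look and compute and a tool call to move; the robot and the scene stay as the last step left them, time stands still between calls to the robot, and variables do not carry over. Pictures are saved under pics/ and viewed, at most 10 in all, crops included, and the job is handed in when it is done.

Besides the shell and the picture viewer there is one more tool, called after ">>>" as name(argument=value, ...) on one line, values as JSON. send_rows: Moves the arm, as the interface text tells. Its arguments: {"type":"object","properties":{"series":{"type":"array","items":{"type":"object","properties":{"ax":{"type":"number"},"ay":{"type":"number"},"az":{"type":"number"},"dx":{"type":"number"},"dy":{"type":"number"},"dz":{"type":"number"},"hand":{"type":"number"}}}}},"required":["series"]}

```bash
mkdir -p pics; ls
cat > h.py <<'E'
import numpy as np, cv2, json
from scipy.spatial.transform import Rotation as Ro
from cell import read_state, get_image
def save(name,fn):
    d=get_image(name); cv2.imwrite(f'pics/{fn}.png',d['pixels'][:,:,::-1]); 
    np.savez(f'pics/{fn}.npz',**{k:np.array(v) for k,v in d.items()}); return d
def load(fn): return dict(np.load(f'pics/{fn}.npz'))
def toworld(d,u,v,z):
    D=np.array([float(d['k1']),0,0,0])
    p=cv2.undistortPoints(np.array([[[u,v]]],float),np.array(d['mtx'],float),D)[0,0]
    R=np.array(d['R']);t=np.array(d['t']).ravel()
    c=-R.T@t; r=R.T@np.array([p[0],p[1],1]); return c+r*(z-c[2])/r[2]
def topix(d,X):
    D=np.array([float(d['k1']),0,0,0]); R=np.array(d['R'],float)
    return cv2.projectPoints(np.array(X,float).reshape(-1,1,3),cv2.Rodrigues(R)[0],np.array(d['t'],float).ravel(),np.array(d['mtx'],float),D)[0][:,0]
E
python3 - <<'E'
from h import *
a=save('scene','s0');b=save('top','t0')
for d in(a,b):print(-np.array(d['R']).T@np.array(d['t']).ravel(),d['k1'],d['mtx'])
print(read_state())
E
```

```text
pics
[974.5575576  404.35435823 935.97977406] -0.1119628060094977 [[389.82998546   0.         249.65027882]
 [  0.         389.82998546 194.66803748]
 [  0.           0.           1.        ]]
[ 523.14203493  -33.66207619 1216.15431499] -0.09183729332606556 [[386.71672724   0.         252.69652454]
 [  0.         386.71672724 195.90848306]
 [  0.           0.           1.        ]]
{'clock': 0.1, 'qpos': array([ 1.18120706,  0.62924916,  0.03846973,  1.51823391, -0.0270071 ,
        0.99628614, -0.01998155]), 'qd': array([ 2.55742027e-04, -2.45524013e-03,  1.15433073e-03, -2.25584897e-03,
        1.57816963e-04, -1.19953277e-03,  5.37958725e-05]), 'tau': array([ 2.63040798e-03, -5.64528108e+01,  1.23012185e+00, -1.93973351e+01,
        1.12003522e-02,  5.44299925e-03,  1.56293760e-05]), 'eef_pos': array([ 206.65235857, -615.70979567,  230.49529039]), 'tool_rot': array([-3.13993489e+00,  2.42053944e-05,  3.23784451e-01]), 'force': array([0.24583078, 0.78543652, 0.0332329 ]), 'torque': array([ 0.05512816, -0.04698357,  0.00949931]), 'gripper_force': 0.0, 'width': 85.19700069904489}
```

View pics/s0.png

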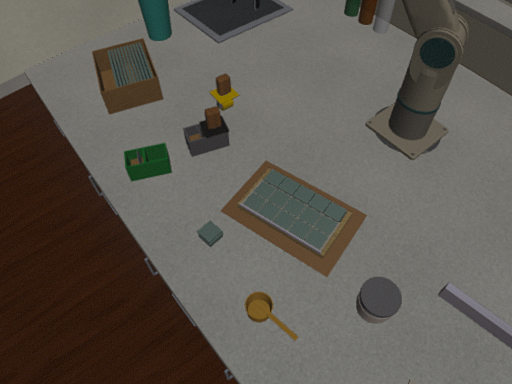

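View pics/t0.png

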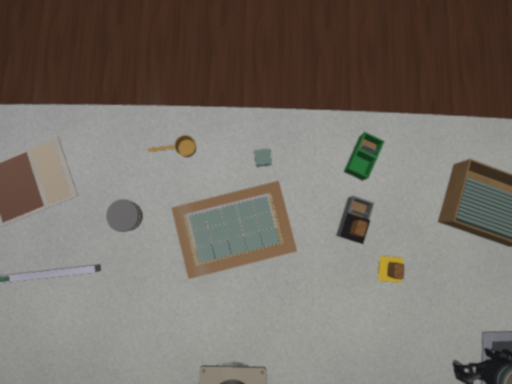

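Top view: the black-guard roller stands in the grey caddy (355,220). There is a yellow roller at (392,269) and a green caddy at (365,156), both look-alikes. The panel is at (235,228), tub (124,215), cup (186,147) and spares (263,157). The one that fits is the dark roller in the grey caddy, which I'll confirm in an enlarged crop.

Run:
```python
from h import *
a=cv2.imread('pics/t0.png');s=cv2.imread('pics/s0.png')
c1=cv2.resize(a[185:255,325:415],None,fx=4.4,fy=4.4,interpolation=cv2.INTER_CUBIC)
c2=cv2.resize(s[65:165,175:245],(210*2,600),interpolation=cv2.INTER_CUBIC)[:600,:400]
c3=cv2.resize(a[175:285,165:305],(396,290),interpolation=cv2.INTER_CUBIC)
o=np.zeros((600,800,3),np.uint8);o[:308,:396]=c1[:308,:396];o[310:600,:396]=c3;o[:,400:]=c2
cv2.imwrite('pics/crop1.png',o)
# paper quad by colour
d=load('t0');p=d['pixels'].astype(np.uint8);hsv=cv2.cvtColor(p,cv2.COLOR_RGB2HSV)
m=cv2.inRange(hsv,(5,80,60),(22,255,255));m[:, :165]=0;m[:,305:]=0;m[:175]=0;m[285:]=0
cn=max(cv2.findContours(m,0,2)[0],key=cv2.contourArea)
q=cv2.approxPolyDP(cv2.convexHull(cn),8,True)[:,0];print(q)
W=np.array([toworld(d,u,v,0)[:2] for u,v in q]);print(W.round(1),W.mean(0),[np.linalg.norm(W[i]-W[i-1]) for i in range(len(W))])
```

```text
[[277 182]
 [295 250]
 [189 277]
 [173 208]]
[[ 678.2 -125.4]
 [ 465.3 -186.2]
 [ 373.4  142.5]
 [ 587.1  200.7]] [526.00842855   7.91593032] [np.float64(338.6412016777271), np.float64(221.41309243179035), np.float64(341.2358571817167), np.float64(221.4687803332479)]
```

View pics/crop1.png

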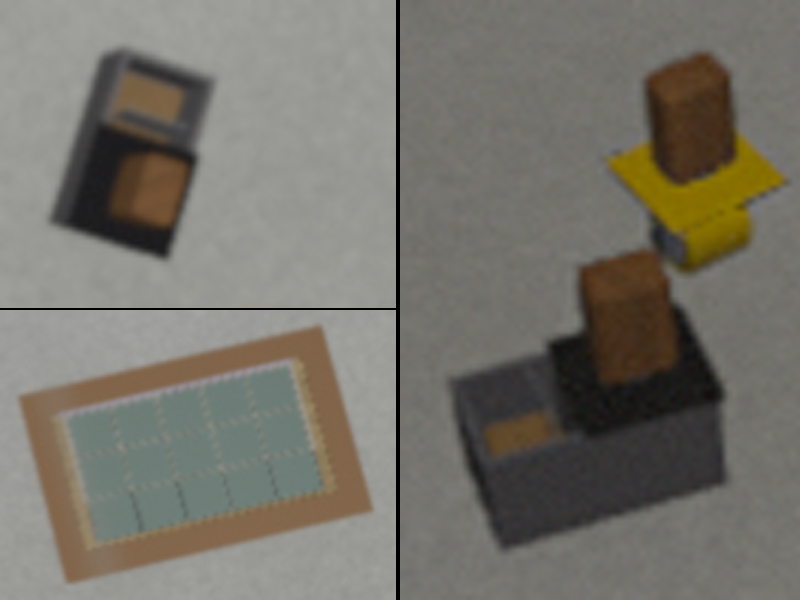

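Confirmed: the crop shows the wooden handle with a black guard sitting on the grey caddy's lower (robot-side) bay. The yellow roller stands separately, and the fresh row is the lower one of the panel. Next I estimate the roller pose.

Run:
```python
from h import *
t=load('t0');s=load('s0')
c=lambda x,y:(325+x/4.4,185+y/4.4)
a=toworld(t,*c(197,155),71);b=toworld(t,*c(167,257),71);print('guard right edge',a,b,np.linalg.norm(a-b),np.arctan2(*(a-b)[[1,0]]))
dx=(a-b)/np.linalg.norm(a-b);print('ctr',(a+b)/2+37*np.array([-dx[1],dx[0],0]))
print('handle',toworld(t,*c(160,190),138),toworld(s,212,109.7,138))
print([toworld(t,*c(*p),138).round(1) for p in[(140,152),(187,158),(180,228),(132,216)]])
```

```text
guard right edge [ 561.63690271 -401.13000884   71.        ] [ 492.11248822 -380.58494352   71.        ] 72.49650970521718 -0.28733120622358826
ctr [ 537.36026808 -355.37434263   71.        ]
handle [ 536.49175056 -355.51176747  138.        ] [ 534.25260352 -353.40123149  138.        ]
[array([ 560.5, -342.4,  138. ]), array([ 557.3, -373.1,  138. ]), array([ 512.5, -368.7,  138. ]), array([ 519.6, -337.4,  138. ])]
```

```bash
cat >> h.py <<'E'
def delta(pos,yaw,cur=None):
    s=read_state(); p=np.array(s['eef_pos']); R=Ro.from_euler('xyz',s['tool_rot'])
    T=Ro.from_euler('xyz',[np.pi,0,yaw]); d=R.inv().apply(np.array(pos)-p)/10; w=(R.inv()*T).as_rotvec()
    print('t',s['clock'],'p',p.round(1),'rpy',np.round(s['tool_rot'],3),'F',s['force'].round(2),'w',round(s['width'],1),'| d cm',d.round(2),'turn',w.round(3))
E
python3 -c "
from h import *
delta([536,-355,260],-0.285)"
```

```text
t 0.1 p [ 206.7 -615.7  230.5] rpy [-3.14   0.     0.324] F [0.25 0.79 0.03] w 85.2 | d cm [ 39.52 -14.24  -2.93] turn [-0.002  0.001  0.609]
```

>>> send_rows(series=[{"dx": 4,"dy": -1.4,"dz": -2.9,"az": 0.1,"hand": 0},{"dx": 8,"dy": -2.9,"dz": -2.9,"az": 0.2,"hand": 0},{"dx": 12,"dy": -4.3,"dz": -2.9,"az": 0.3,"hand": 0},{"dx": 16,"dy": -5.7,"dz": -2.9,"az": 0.4,"hand": 0},{"dx": 20,"dy": -7.2,"dz": -2.9,"az": 0.5,"hand": 0},{"dx": 24,"dy": -8.6,"dz": -2.9,"az": 0.61,"hand": 0},{"dx": 28,"dy": -10,"dz": -2.9,"az": 0.61,"hand": 0},{"dx": 32,"dy": -11.5,"dz": -2.9,"az": 0.61,"hand": 0},{"dx": 36,"dy": -13,"dz": -2.9,"az": 0.61,"hand": 0},{"dx": 39.5,"dy": -14.2,"dz": -2.9,"az": 0.61,"hand": 0}])

```text
invalid input at $.series[0]: expected keys ax, ay, az, dx, dy, dz, hand
```

>>> send_rows(series=[{"hand": 0},{"hand": 0},{"hand": 0}])

```text
invalid input at $.series[0]: expected keys ax, ay, az, dx, dy, dz, hand
```

```bash
python3 -c "
from h import *
delta([536,-355,260],-0.285)
d=save('wrist','w0')
print(-d['R'].T@d['t'])
im=cv2.imread('pics/w0.png');
for X,c in(([536,-355,138],(0,0,255)),([536,-355,71],(0,255,0))):
  u=topix(d,X)[0];print(u);cv2.circle(im,tuple(int(i) for i in u),3,c,-1)
cv2.imwrite('pics/w0b.png',im)"
```

```text
t 0.1 p [ 206.7 -615.7  230.5] rpy [-3.14   0.     0.324] F [0.25 0.79 0.03] w 85.2 | d cm [ 39.52 -14.24  -2.93] turn [-0.002  0.001  0.609]
[ 286.1630364  -589.25965535  373.8409748 ]
[ -97.3689168  -721.10624293]
[  10.43607726 -478.20938567]
```

View pics/w0b.png

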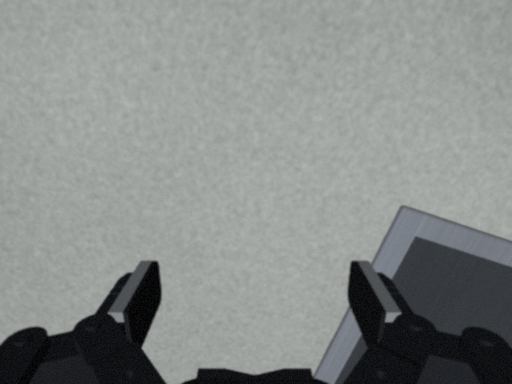

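The move was refused because every row needs all seven keys, so this picture only shows bare counter and the sink at the start pose. The fingers are at (135,305) and (375,305). I'll resend the move, stopping 6 cm short along tool x so the roller is in view.

>>> send_rows(series=[{"ax": 0,"ay": 0,"az": 0.1,"dx": 4,"dy": -1.4,"dz": -2.9,"hand": 0},{"ax": 0,"ay": 0,"az": 0.2,"dx": 8,"dy": -2.9,"dz": -2.9,"hand": 0},{"ax": 0,"ay": 0,"az": 0.3,"dx": 12,"dy": -4.3,"dz": -2.9,"hand": 0},{"ax": 0,"ay": 0,"az": 0.4,"dx": 16,"dy": -5.7,"dz": -2.9,"hand": 0},{"ax": 0,"ay": 0,"az": 0.5,"dx": 20,"dy": -7.2,"dz": -2.9,"hand": 0},{"ax": 0,"ay": 0,"az": 0.61,"dx": 24,"dy": -8.6,"dz": -2.9,"hand": 0},{"ax": 0,"ay": 0,"az": 0.61,"dx": 28,"dy": -9.8,"dz": -2.9,"hand": 0},{"ax": 0,"ay": 0,"az": 0.61,"dx": 32,"dy": -10.8,"dz": -2.9,"hand": 0},{"ax": 0,"ay": 0,"az": 0.61,"dx": 34.6,"dy": -10.8,"dz": -2.9,"hand": 0},{"ax": 0,"ay": 0,"az": 0.61,"dx": 34.6,"dy": -10.8,"dz": -2.9,"hand": 0}])

```text
clock: 1.15
eef_pos: [505.5, -399.6, 259.5]
tool_rot: [-3.139, -0.002, -0.278]
force: [0.4, 0.2, -0.5]
width: 85.5
gripper_force: 0.0
```

>>> send_rows(series=[{"ax": 0,"ay": 0,"az": 0,"dx": 0,"dy": 0,"dz": 0,"hand": 0},{"ax": 0,"ay": 0,"az": 0,"dx": 0,"dy": 0,"dz": 0,"hand": 0}])

```text
clock: 1.35
eef_pos: [498.8, -404.9, 260.1]
tool_rot: [3.141, 0.001, -0.288]
force: [-0.1, -0.9, 0.3]
width: 85.3
gripper_force: 0.0
```

```bash
python3 -c "
from h import *
delta([536,-355,260],-0.285)
d=save('wrist','w1')
im=cv2.imread('pics/w1.png');
for X,c in(([536,-355,138],(0,0,255)),([536,-355,71],(0,255,0))):
  u=topix(d,X)[0];print(u);cv2.circle(im,tuple(int(i) for i in u),2,c,-1)
cv2.imwrite('pics/w1b.png',im)"
```

```text
t 1.35 p [ 498.8 -404.9  260.1] rpy [ 3.141e+00  1.000e-03 -2.880e-01] F [-0.09 -0.9   0.29] w 85.3 | d cm [ 2.15 -5.84  0.01] turn [ 0.001  0.001 -0.003]
[182.34387003 160.78804617]
[195.863661   145.46146747]
```

View pics/w1b.png

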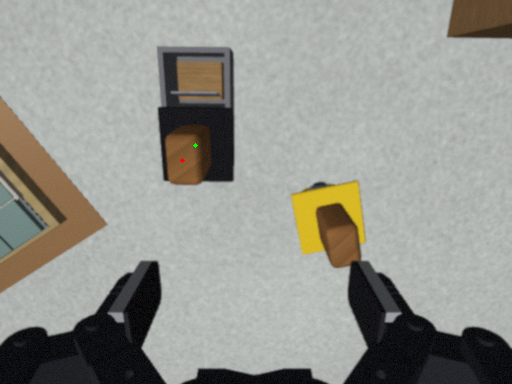

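The wrist view shows the guard centred at (198,144) and the handle top at (183,161), both within 2 mm of the estimate and aligned with the tool. The yellow roller at (335,225) stays clear. Descending to grasp.

>>> send_rows(series=[{"ax": 0,"ay": 0,"az": 0,"dx": 1.1,"dy": -3,"dz": 0,"hand": 0},{"ax": 0,"ay": 0,"az": 0,"dx": 2.2,"dy": -5.7,"dz": 0,"hand": 0},{"ax": 0,"ay": 0,"az": 0,"dx": 2.2,"dy": -5.7,"dz": 2,"hand": 0},{"ax": 0,"ay": 0,"az": 0,"dx": 2.2,"dy": -5.7,"dz": 5,"hand": 0},{"ax": 0,"ay": 0,"az": 0,"dx": 2.2,"dy": -5.7,"dz": 8,"hand": 0},{"ax": 0,"ay": 0,"az": 0,"dx": 2.2,"dy": -5.7,"dz": 8,"hand": 0}])

```text
clock: 2.0
eef_pos: [534.0, -354.5, 176.5]
tool_rot: [-3.14, 0.008, -0.288]
force: [0.2, 0.8, -0.7]
width: 85.2
gripper_force: 0.0
```

```bash
python3 -c "
from h import *
delta([536,-356.5,85],-0.287)"
```

```text
t 2.0 p [ 534.  -354.5  176.5] rpy [-3.14   0.008 -0.288] F [ 0.19  0.79 -0.68] w 85.2 | d cm [0.32 0.16 9.15] turn [-0.002  0.008 -0.001]
```

>>> send_rows(series=[{"ax": 0,"ay": 0,"az": 0,"dx": 0,"dy": 0,"dz": 3,"hand": 0},{"ax": 0,"ay": 0,"az": 0,"dx": 0,"dy": 0,"dz": 6,"hand": 0},{"ax": 0,"ay": 0,"az": 0,"dx": 0,"dy": 0,"dz": 9.4,"hand": 0},{"ax": 0,"ay": 0,"az": 0,"dx": 0,"dy": 0,"dz": 9.4,"hand": 0},{"ax": 0,"ay": 0,"az": 0,"dx": 0,"dy": 0,"dz": 9.4,"hand": 0},{"ax": 0,"ay": 0,"az": 0,"dx": 0,"dy": 0,"dz": 9.4,"hand": 0}])

```text
clock: 2.6
eef_pos: [539.0, -356.8, 89.0]
tool_rot: [3.14, -0.004, -0.287]
force: [0.5, -0.8, 0.2]
width: 85.4
gripper_force: 0.0
```

```bash
python3 -c "
from h import *
delta([536,-356.5,85],-0.287)"
```

```text
t 2.6 p [ 539.  -356.8   89. ] rpy [ 3.14  -0.004 -0.287] F [ 0.5  -0.78  0.22] w 85.4 | d cm [-0.29  0.06  0.4 ] turn [ 0.001 -0.004  0.   ]
```

>>> send_rows(series=[{"ax": 0,"ay": 0,"az": 0,"dx": -0.2,"dy": 0,"dz": 0.3,"hand": 0},{"ax": 0,"ay": 0,"az": 0,"dx": -0.2,"dy": 0,"dz": 0.3,"hand": 0.4},{"ax": 0,"ay": 0,"az": 0,"dx": -0.2,"dy": 0,"dz": 0.3,"hand": 1},{"ax": 0,"ay": 0,"az": 0,"dx": -0.2,"dy": 0,"dz": 0.3,"hand": 1},{"ax": 0,"ay": 0,"az": 0,"dx": -0.2,"dy": 0,"dz": 0.3,"hand": 1},{"ax": 0,"ay": 0,"az": 0,"dx": -0.2,"dy": 0,"dz": 0.3,"hand": 1},{"ax": 0,"ay": 0,"az": 0,"dx": -0.2,"dy": 0,"dz": 0.3,"hand": 1},{"ax": 0,"ay": 0,"az": 0,"dx": -0.2,"dy": 0,"dz": 0.3,"hand": 1}])

```text
clock: 3.4
eef_pos: [536.0, -354.9, 83.7]
tool_rot: [3.141, -0.001, -0.286]
force: [-0.3, 0.5, 3.1]
width: 29.4
gripper_force: 59.5
```

```bash
python3 -c "
from h import *
delta([536,-356.5,85],-0.287)"
```

```text
t 3.4 p [ 536.  -354.9   83.7] rpy [ 3.141e+00 -1.000e-03 -2.860e-01] F [-0.32  0.45  3.06] w 29.4 | d cm [ 0.04  0.15 -0.13] turn [ 0.    -0.001  0.001]
```

>>> send_rows(series=[{"ax": 0,"ay": 0,"az": 0,"dx": 0,"dy": 0,"dz": -1,"hand": 1},{"ax": 0,"ay": 0,"az": 0,"dx": 0,"dy": 0,"dz": -3,"hand": 1},{"ax": 0,"ay": 0,"az": 0,"dx": 0,"dy": 0,"dz": -5,"hand": 1},{"ax": 0,"ay": 0,"az": 0,"dx": 0,"dy": 0,"dz": -7,"hand": 1},{"ax": 0,"ay": 0,"az": 0,"dx": 0,"dy": 0,"dz": -9,"hand": 1},{"ax": 0,"ay": 0,"az": 0,"dx": 0,"dy": 0,"dz": -11,"hand": 1},{"ax": 0,"ay": 0,"az": 0,"dx": 0,"dy": 0,"dz": -11,"hand": 1},{"ax": 0,"ay": 0,"az": 0,"dx": 0,"dy": 0,"dz": -11,"hand": 1},{"ax": 0,"ay": 0,"az": 0,"dx": 0,"dy": 0,"dz": -11,"hand": 1}])

```text
clock: 4.3
eef_pos: [534.8, -353.9, 191.7]
tool_rot: [-3.141, 0.003, -0.286]
force: [0.4, -0.5, -4.9]
width: 29.3
gripper_force: 59.1
```

Run:
```python
from h import *
y=.274; c=np.array([526,7.9])
ex=np.array([np.cos(y),np.sin(y)]);ey=np.array([-np.sin(y),np.cos(y)])
row=c-50*ex
print(row,row-100*ey,row+100*ey)
e=row-105*ey
delta([*e,190],y)
for i in range(4): print(read_state()['force'])
```

```text
[477.86518683  -5.62921881] [ 504.92362445 -101.89884514] [450.80674922  90.64040752]
t 4.3 p [ 534.8 -353.9  191.7] rpy [-3.141e+00  3.000e-03 -2.860e-01] F [ 0.37 -0.5  -4.93] w 29.3 | d cm [ -9.71 -22.91   0.22] turn [-0.002  0.003 -0.56 ]
[ 0.36840307 -0.4968438  -4.93318908]
[ 0.36840307 -0.4968438  -4.93318908]
[ 0.36840307 -0.4968438  -4.93318908]
[ 0.36840307 -0.4968438  -4.93318908]
```

>>> send_rows(series=[{"ax": 0,"ay": 0,"az": -0.1,"dx": -1.6,"dy": -3.8,"dz": 0,"hand": 1},{"ax": 0,"ay": 0,"az": -0.2,"dx": -3.2,"dy": -7.6,"dz": 0,"hand": 1},{"ax": 0,"ay": 0,"az": -0.3,"dx": -4.8,"dy": -11.4,"dz": 0,"hand": 1},{"ax": 0,"ay": 0,"az": -0.4,"dx": -6.4,"dy": -15.2,"dz": 0,"hand": 1},{"ax": 0,"ay": 0,"az": -0.5,"dx": -8,"dy": -19,"dz": 0,"hand": 1},{"ax": 0,"ay": 0,"az": -0.56,"dx": -9.7,"dy": -22.9,"dz": 0,"hand": 1},{"ax": 0,"ay": 0,"az": -0.56,"dx": -9.7,"dy": -22.9,"dz": 2,"hand": 1},{"ax": 0,"ay": 0,"az": -0.56,"dx": -9.7,"dy": -22.9,"dz": 5,"hand": 1},{"ax": 0,"ay": 0,"az": -0.56,"dx": -9.7,"dy": -22.9,"dz": 5,"hand": 1},{"ax": 0,"ay": 0,"az": -0.56,"dx": -9.7,"dy": -22.9,"dz": 5,"hand": 1}])

```text
clock: 5.3
eef_pos: [506.6, -107.8, 142.7]
tool_rot: [-3.141, 0.002, 0.273]
force: [0.4, -0.9, -2.8]
width: 29.7
gripper_force: 59.9
```

Run:
```python
from h import *
delta([506.3,-106.7,130],.274)
d=save('wrist','w2'); im=cv2.imread('pics/w2.png')
y=.274;c=np.array([526,7.9]);ex=np.array([np.cos(y),np.sin(y)]);ey=np.array([-np.sin(y),np.cos(y)])
for a in(-75,-25,25,75):
  for b in(-125,-75,-25,25,75,125):
    p=c+a*ex+b*ey; u=topix(d,[*p,34.5])[0]
    cv2.circle(im,tuple(int(i) for i in u),2,(0,0,255),-1)
cv2.imwrite('pics/w2b.png',im)
```

```text
t 5.3 p [ 506.6 -107.8  142.7] rpy [-3.141e+00  2.000e-03  2.730e-01] F [ 0.36 -0.89 -2.76] w 29.7 | d cm [ 0.   -0.11  1.27] turn [-0.001  0.002 -0.001]
```

View pics/w2b.png

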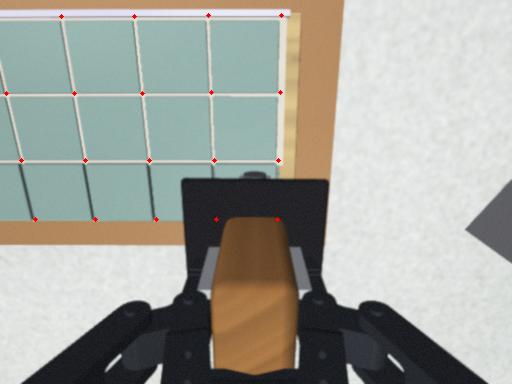

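Grid overlay agrees with the tiles to within 1–2 mm, with the roller over the near-right end tile. Now I lower gently to find contact.

>>> send_rows(series=[{"ax": 0,"ay": 0,"az": 0,"dx": 0,"dy": 0,"dz": 0.5,"hand": 1},{"ax": 0,"ay": 0,"az": 0,"dx": 0,"dy": 0,"dz": 1,"hand": 1},{"ax": 0,"ay": 0,"az": 0,"dx": 0,"dy": 0,"dz": 1.5,"hand": 1},{"ax": 0,"ay": 0,"az": 0,"dx": 0,"dy": 0,"dz": 1.7,"hand": 1},{"ax": 0,"ay": 0,"az": 0,"dx": 0,"dy": 0,"dz": 1.7,"hand": 1},{"ax": 0,"ay": 0,"az": 0,"dx": 0,"dy": 0,"dz": 1.7,"hand": 1}])

```text
clock: 5.95
eef_pos: [507.5, -107.7, 126.4]
tool_rot: [3.142, -0.0, 0.274]
force: [-0.4, -1.0, -3.5]
width: 29.4
gripper_force: 60.0
```

>>> send_rows(series=[{"ax": 0,"ay": 0,"az": 0,"dx": 0,"dy": 0,"dz": 0.1,"hand": 1},{"ax": 0,"ay": 0,"az": 0,"dx": 0,"dy": 0,"dz": 0.1,"hand": 1}])

```text
clock: 6.15
eef_pos: [507.4, -107.7, 125.4]
tool_rot: [3.142, -0.0, 0.274]
force: [0.1, 1.1, -3.4]
width: 29.1
gripper_force: 60.0
```

>>> send_rows(series=[{"ax": 0,"ay": 0,"az": 0,"dx": 0,"dy": 0,"dz": 0.1,"hand": 1},{"ax": 0,"ay": 0,"az": 0,"dx": 0,"dy": 0,"dz": 0.1,"hand": 1}])

```text
clock: 6.35
eef_pos: [507.3, -107.6, 124.3]
tool_rot: [-3.142, 0.0, 0.274]
force: [-0.2, 0.7, -2.9]
width: 29.6
gripper_force: 60.0
```

>>> send_rows(series=[{"ax": 0,"ay": 0,"az": 0,"dx": 0,"dy": 0,"dz": 0.1,"hand": 1},{"ax": 0,"ay": 0,"az": 0,"dx": 0,"dy": 0,"dz": 0.2,"hand": 1},{"ax": 0,"ay": 0,"az": 0,"dx": 0,"dy": 0,"dz": 0.2,"hand": 1}])

```text
clock: 6.65
eef_pos: [507.3, -107.6, 122.2]
tool_rot: [-3.141, 0.0, 0.274]
force: [0.0, 1.0, -2.8]
width: 29.3
gripper_force: 60.0
```

>>> send_rows(series=[{"ax": 0,"ay": 0,"az": 0,"dx": 0,"dy": 0,"dz": 0.1,"hand": 1},{"ax": 0,"ay": 0,"az": 0,"dx": 0,"dy": 0,"dz": 0.1,"hand": 1}])

```text
clock: 6.85
eef_pos: [507.3, -107.6, 121.2]
tool_rot: [-3.141, 0.0, 0.274]
force: [-0.1, 0.3, -4.1]
width: 29.2
gripper_force: 60.0
```

>>> send_rows(series=[{"ax": 0,"ay": 0,"az": 0,"dx": 0,"dy": 0,"dz": 0.1,"hand": 1},{"ax": 0,"ay": 0,"az": 0,"dx": 0,"dy": 0,"dz": 0.1,"hand": 1}])

```text
clock: 7.05
eef_pos: [507.3, -107.6, 120.2]
tool_rot: [-3.142, 0.0, 0.274]
force: [-0.2, -0.3, -4.0]
width: 29.2
gripper_force: 60.0
```

>>> send_rows(series=[{"ax": 0,"ay": 0,"az": 0,"dx": 0,"dy": 0,"dz": 0.1,"hand": 1},{"ax": 0,"ay": 0,"az": 0,"dx": 0,"dy": 0,"dz": 0.1,"hand": 1}])

```text
clock: 7.25
eef_pos: [507.3, -107.7, 119.2]
tool_rot: [-3.142, 0.0, 0.274]
force: [-0.6, 1.4, -4.0]
width: 29.1
gripper_force: 60.0
```

>>> send_rows(series=[{"ax": 0,"ay": 0,"az": 0,"dx": 0,"dy": 0,"dz": 0.1,"hand": 1},{"ax": 0,"ay": 0,"az": 0,"dx": 0,"dy": 0,"dz": 0.1,"hand": 1}])

```text
clock: 7.45
eef_pos: [507.3, -107.6, 118.2]
tool_rot: [-3.142, 0.0, 0.274]
force: [-1.4, -0.1, -4.4]
width: 29.4
gripper_force: 60.0
```

>>> send_rows(series=[{"ax": 0,"ay": 0,"az": 0,"dx": 0,"dy": 0,"dz": 0.1,"hand": 1},{"ax": 0,"ay": 0,"az": 0,"dx": 0,"dy": 0,"dz": 0.1,"hand": 1}])

```text
clock: 7.65
eef_pos: [507.3, -107.7, 117.2]
tool_rot: [-3.142, 0.0, 0.274]
force: [-0.2, 0.1, -3.7]
width: 29.3
gripper_force: 60.0
```

>>> send_rows(series=[{"ax": 0,"ay": 0,"az": 0,"dx": 0,"dy": 0,"dz": 0.1,"hand": 1},{"ax": 0,"ay": 0,"az": 0,"dx": 0,"dy": 0,"dz": 0.1,"hand": 1}])

```text
clock: 7.85
eef_pos: [507.3, -107.6, 116.2]
tool_rot: [-3.142, 0.0, 0.274]
force: [0.3, -0.3, -2.7]
width: 29.4
gripper_force: 60.0
```

>>> send_rows(series=[{"ax": 0,"ay": 0,"az": 0,"dx": 0,"dy": 0,"dz": 0.1,"hand": 1},{"ax": 0,"ay": 0,"az": 0,"dx": 0,"dy": 0,"dz": 0.1,"hand": 1}])

```text
clock: 8.05
eef_pos: [507.3, -107.6, 115.2]
tool_rot: [-3.142, 0.0, 0.274]
force: [-0.1, 0.3, -4.1]
width: 29.3
gripper_force: 60.0
```

>>> send_rows(series=[{"ax": 0,"ay": 0,"az": 0,"dx": 0,"dy": 0,"dz": 0.1,"hand": 1},{"ax": 0,"ay": 0,"az": 0,"dx": 0,"dy": 0,"dz": 0.1,"hand": 1}])

```text
clock: 8.25
eef_pos: [507.3, -107.6, 114.2]
tool_rot: [-3.141, 0.0, 0.274]
force: [-0.2, 0.9, -3.7]
width: 29.5
gripper_force: 60.0
```

>>> send_rows(series=[{"ax": 0,"ay": 0,"az": 0,"dx": 0,"dy": 0,"dz": 0.1,"hand": 1},{"ax": 0,"ay": 0,"az": 0,"dx": 0,"dy": 0,"dz": 0.1,"hand": 1}])

```text
clock: 8.45
eef_pos: [507.5, -107.8, 113.7]
tool_rot: [3.141, -0.0, 0.274]
force: [-0.6, 0.0, 1.1]
width: 29.8
gripper_force: 60.9
```

>>> send_rows(series=[{"ax": 0,"ay": 0,"az": 0,"dx": 0,"dy": 0,"dz": 0.1,"hand": 1},{"ax": 0,"ay": 0,"az": 0,"dx": 0,"dy": 0,"dz": 0.1,"hand": 1}])

```text
clock: 8.65
eef_pos: [507.7, -107.9, 113.0]
tool_rot: [3.141, -0.001, 0.274]
force: [-1.8, -0.3, 4.5]
width: 29.3
gripper_force: 61.3
```

Contact is at TCP z≈113.9, with about 5 N/mm compliance and now 8 N of load. I start rolling along the row (tool −y) while adding a little depth.

>>> send_rows(series=[{"ax": 0,"ay": 0,"az": 0,"dx": 0,"dy": -0.2,"dz": 0.05,"hand": 1},{"ax": 0,"ay": 0,"az": 0,"dx": 0,"dy": -0.4,"dz": 0.1,"hand": 1},{"ax": 0,"ay": 0,"az": 0,"dx": 0,"dy": -0.6,"dz": 0.15,"hand": 1},{"ax": 0,"ay": 0,"az": 0,"dx": 0,"dy": -0.8,"dz": 0.15,"hand": 1},{"ax": 0,"ay": 0,"az": 0,"dx": 0,"dy": -1.0,"dz": 0.15,"hand": 1},{"ax": 0,"ay": 0,"az": 0,"dx": 0,"dy": -1.2,"dz": 0.15,"hand": 1}])

```text
clock: 9.25
eef_pos: [504.5, -96.6, 111.7]
tool_rot: [3.141, -0.001, 0.273]
force: [-0.5, -1.0, 5.4]
width: 29.8
gripper_force: 61.4
```

>>> send_rows(series=[{"ax": 0,"ay": 0,"az": 0,"dx": 0,"dy": 0.2,"dz": 0.05,"hand": 1},{"ax": 0,"ay": 0,"az": 0,"dx": 0,"dy": 0.4,"dz": 0.08,"hand": 1},{"ax": 0,"ay": 0,"az": 0,"dx": 0,"dy": 0.6,"dz": 0.1,"hand": 1},{"ax": 0,"ay": 0,"az": 0,"dx": 0,"dy": 0.8,"dz": 0.12,"hand": 1}])

```text
clock: 9.65
eef_pos: [506.6, -104.1, 110.5]
tool_rot: [3.141, -0.001, 0.274]
force: [-1.9, 0.5, 7.5]
width: 29.4
gripper_force: 61.4
```

```bash
cat > st.py <<'E'
from h import *
s=read_state();y=.274;p=s['eef_pos'];ex=np.array([np.cos(y),np.sin(y)]);ey=np.array([-np.sin(y),np.cos(y)])
q=p[:2]-np.array([477.9,-5.6]);print('t',round(s['clock'],2),'rowx %.1f rowy %.1f z %.2f'%(q@ex,q@ey,p[2]),'contact %.1f'%(s['force'][2]+3.7),'F',s['force'].round(1),'tq',s['torque'].round(2),'rpy',s['tool_rot'].round(4))
E
python3 st.py
```

```text
t 9.65 rowx 1.0 rowy -102.6 z 110.48 contact 11.2 F [-1.9  0.5  7.5] tq [-0.05  0.52  0.02] rpy [ 3.141e+00 -8.000e-04  2.736e-01]
```

>>> send_rows(series=[{"ax": 0,"ay": 0,"az": 0,"dx": 0,"dy": -0.2,"dz": 0.02,"hand": 1},{"ax": 0,"ay": 0,"az": 0,"dx": 0,"dy": -0.4,"dz": 0.04,"hand": 1},{"ax": 0,"ay": 0,"az": 0,"dx": 0,"dy": -0.6,"dz": 0.06,"hand": 1},{"ax": 0,"ay": 0,"az": 0,"dx": 0,"dy": -0.8,"dz": 0.06,"hand": 1}])

```text
clock: 10.05
eef_pos: [504.7, -96.9, 110.4]
tool_rot: [3.14, -0.001, 0.273]
force: [-2.1, -1.3, 11.1]
width: 29.3
gripper_force: 62.0
```

```bash
python3 st.py
```

```text
t 10.05 rowx 1.1 rowy -95.2 z 110.41 contact 14.8 F [-2.1 -1.3 11.1] tq [-0.34  0.76  0.  ] rpy [ 3.1401e+00 -1.5000e-03  2.7310e-01]
```

>>> send_rows(series=[{"ax": 0,"ay": 0,"az": 0,"dx": 0,"dy": 0.2,"dz": 0.02,"hand": 1},{"ax": 0,"ay": 0,"az": 0,"dx": 0,"dy": 0.4,"dz": 0.03,"hand": 1},{"ax": 0,"ay": 0,"az": 0,"dx": 0,"dy": 0.6,"dz": 0.03,"hand": 1},{"ax": 0,"ay": 0,"az": 0,"dx": 0,"dy": 0.8,"dz": 0.03,"hand": 1}])

```text
clock: 10.45
eef_pos: [506.8, -104.4, 110.3]
tool_rot: [3.14, -0.001, 0.273]
force: [-1.7, -0.6, 13.6]
width: 29.2
gripper_force: 62.2
```

```bash
python3 st.py
```

```text
t 10.45 rowx 1.0 rowy -103.0 z 110.34 contact 17.3 F [-1.7 -0.6 13.6] tq [-0.11  0.82 -0.01] rpy [ 3.1405e+00 -1.3000e-03  2.7340e-01]
```

Tile 1 is hard against its stop (z constant at 110.4 while the load rose to 17 N). On to tile 2: raise, move 52 mm, lower.

>>> send_rows(series=[{"ax": 0,"ay": 0,"az": 0,"dx": 0,"dy": -0.2,"dz": -0.3,"hand": 1},{"ax": 0,"ay": 0,"az": 0,"dx": 0,"dy": -0.5,"dz": -0.8,"hand": 1},{"ax": 0,"ay": 0,"az": 0,"dx": 0,"dy": -2.5,"dz": -0.8,"hand": 1},{"ax": 0,"ay": 0,"az": 0,"dx": 0,"dy": -4.6,"dz": -0.8,"hand": 1},{"ax": 0,"ay": 0,"az": 0,"dx": 0,"dy": -4.6,"dz": -0.7,"hand": 1},{"ax": 0,"ay": 0,"az": 0,"dx": 0,"dy": -4.8,"dz": -0.6,"hand": 1},{"ax": 0,"ay": 0,"az": 0,"dx": 0,"dy": -5.0,"dz": -0.5,"hand": 1},{"ax": 0,"ay": 0,"az": 0,"dx": 0,"dy": -5.2,"dz": -0.45,"hand": 1}])

```text
clock: 11.25
eef_pos: [492.8, -54.8, 113.9]
tool_rot: [3.14, -0.001, 0.273]
force: [-1.8, -0.2, 6.9]
width: 29.2
gripper_force: 61.3
```

```bash
python3 st.py
```

```text
t 11.25 rowx 1.1 rowy -51.4 z 113.89 contact 10.6 F [-1.8 -0.2  6.9] tq [-0.22  0.39 -0.  ] rpy [ 3.1404e+00 -1.0000e-03  2.7250e-01]
```

>>> send_rows(series=[{"ax": 0,"ay": 0,"az": 0,"dx": 0,"dy": -0.2,"dz": 0.04,"hand": 1},{"ax": 0,"ay": 0,"az": 0,"dx": 0,"dy": -0.4,"dz": 0.08,"hand": 1},{"ax": 0,"ay": 0,"az": 0,"dx": 0,"dy": -0.6,"dz": 0.12,"hand": 1},{"ax": 0,"ay": 0,"az": 0,"dx": 0,"dy": -0.4,"dz": 0.16,"hand": 1},{"ax": 0,"ay": 0,"az": 0,"dx": 0,"dy": -0.2,"dz": 0.2,"hand": 1},{"ax": 0,"ay": 0,"az": 0,"dx": 0,"dy": 0,"dz": 0.24,"hand": 1},{"ax": 0,"ay": 0,"az": 0,"dx": 0,"dy": 0.2,"dz": 0.28,"hand": 1},{"ax": 0,"ay": 0,"az": 0,"dx": 0,"dy": 0.4,"dz": 0.32,"hand": 1}])

```text
clock: 12.05
eef_pos: [493.9, -58.7, 110.9]
tool_rot: [3.141, -0.001, 0.272]
force: [-1.3, -0.4, 6.1]
width: 29.3
gripper_force: 61.5
```

```bash
python3 st.py
```

```text
t 12.05 rowx 1.1 rowy -55.4 z 110.94 contact 9.8 F [-1.3 -0.4  6.1] tq [-0.06  0.51  0.  ] rpy [ 3.1406e+00 -1.1000e-03  2.7240e-01]
```

>>> send_rows(series=[{"ax": 0,"ay": 0,"az": 0,"dx": 0,"dy": -0.2,"dz": 0.04,"hand": 1},{"ax": 0,"ay": 0,"az": 0,"dx": 0,"dy": -0.4,"dz": 0.08,"hand": 1},{"ax": 0,"ay": 0,"az": 0,"dx": 0,"dy": -0.6,"dz": 0.1,"hand": 1},{"ax": 0,"ay": 0,"az": 0,"dx": 0,"dy": -0.8,"dz": 0.1,"hand": 1}])

```text
clock: 12.45
eef_pos: [491.9, -51.4, 110.4]
tool_rot: [3.14, -0.002, 0.272]
force: [-1.9, -1.5, 12.1]
width: 29.7
gripper_force: 62.0
```

```bash
python3 st.py
```

```text
t 12.45 rowx 1.1 rowy -47.9 z 110.43 contact 15.8 F [-1.9 -1.5 12.1] tq [-0.3   0.68  0.04] rpy [ 3.1399e+00 -1.6000e-03  2.7200e-01]
```

>>> send_rows(series=[{"ax": 0,"ay": 0,"az": 0,"dx": 0,"dy": 0,"dz": -0.3,"hand": 1},{"ax": 0,"ay": 0,"az": 0,"dx": 0,"dy": -0.3,"dz": -0.8,"hand": 1},{"ax": 0,"ay": 0,"az": 0,"dx": 0,"dy": -2.5,"dz": -0.8,"hand": 1},{"ax": 0,"ay": 0,"az": 0,"dx": 0,"dy": -4.4,"dz": -0.8,"hand": 1},{"ax": 0,"ay": 0,"az": 0,"dx": 0,"dy": -4.4,"dz": -0.7,"hand": 1},{"ax": 0,"ay": 0,"az": 0,"dx": 0,"dy": -4.6,"dz": -0.6,"hand": 1},{"ax": 0,"ay": 0,"az": 0,"dx": 0,"dy": -4.8,"dz": -0.5,"hand": 1},{"ax": 0,"ay": 0,"az": 0,"dx": 0,"dy": -5.0,"dz": -0.45,"hand": 1},{"ax": 0,"ay": 0,"az": 0,"dx": 0,"dy": -5.2,"dz": -0.42,"hand": 1}])

```text
clock: 13.35
eef_pos: [477.7, -0.8, 113.9]
tool_rot: [3.141, -0.001, 0.272]
force: [-1.7, -0.7, 7.2]
width: 29.1
gripper_force: 61.3
```

```bash
python3 st.py
```

```text
t 13.35 rowx 1.1 rowy 4.7 z 113.91 contact 10.9 F [-1.7 -0.7  7.2] tq [-0.19  0.39 -0.01] rpy [ 3.1407e+00 -1.0000e-03  2.7210e-01]
```

>>> send_rows(series=[{"ax": 0,"ay": 0,"az": 0,"dx": 0,"dy": 0.2,"dz": 0.04,"hand": 1},{"ax": 0,"ay": 0,"az": 0,"dx": 0,"dy": 0.4,"dz": 0.08,"hand": 1},{"ax": 0,"ay": 0,"az": 0,"dx": 0,"dy": 0.6,"dz": 0.12,"hand": 1},{"ax": 0,"ay": 0,"az": 0,"dx": 0,"dy": 0.8,"dz": 0.16,"hand": 1},{"ax": 0,"ay": 0,"az": 0,"dx": 0,"dy": 1.0,"dz": 0.2,"hand": 1},{"ax": 0,"ay": 0,"az": 0,"dx": 0,"dy": 0.8,"dz": 0.24,"hand": 1},{"ax": 0,"ay": 0,"az": 0,"dx": 0,"dy": 0.6,"dz": 0.28,"hand": 1},{"ax": 0,"ay": 0,"az": 0,"dx": 0,"dy": 0.4,"dz": 0.32,"hand": 1},{"ax": 0,"ay": 0,"az": 0,"dx": 0,"dy": 0.2,"dz": 0.36,"hand": 1}])

```text
clock: 14.25
eef_pos: [478.2, -2.8, 110.5]
tool_rot: [3.141, -0.001, 0.272]
force: [-2.5, -1.3, 10.9]
width: 29.4
gripper_force: 61.7
```

```bash
python3 st.py
```

```text
t 14.25 rowx 1.1 rowy 2.6 z 110.51 contact 14.6 F [-2.5 -1.3 10.9] tq [-0.23  0.51 -0.02] rpy [ 3.1407e+00 -1.1000e-03  2.7200e-01]
```

>>> send_rows(series=[{"ax": 0,"ay": 0,"az": 0,"dx": 0,"dy": 0.2,"dz": 0.01,"hand": 1},{"ax": 0,"ay": 0,"az": 0,"dx": 0,"dy": 0.4,"dz": 0.02,"hand": 1},{"ax": 0,"ay": 0,"az": 0,"dx": 0,"dy": 0.6,"dz": 0.03,"hand": 1},{"ax": 0,"ay": 0,"az": 0,"dx": 0,"dy": 0.4,"dz": 0.04,"hand": 1},{"ax": 0,"ay": 0,"az": 0,"dx": 0,"dy": 0.2,"dz": 0.04,"hand": 1},{"ax": 0,"ay": 0,"az": 0,"dx": 0,"dy": 0,"dz": 0.04,"hand": 1}])

```text
clock: 14.85
eef_pos: [478.3, -3.0, 110.5]
tool_rot: [3.14, -0.001, 0.272]
force: [-2.2, -1.1, 10.5]
width: 29.8
gripper_force: 62.0
```

```bash
python3 st.py
```

```text
t 14.85 rowx 1.1 rowy 2.4 z 110.48 contact 14.2 F [-2.2 -1.1 10.5] tq [-0.27  0.59 -0.  ] rpy [ 3.1404e+00 -1.4000e-03  2.7180e-01]
```

>>> send_rows(series=[{"ax": 0,"ay": 0,"az": 0,"dx": 0,"dy": 0,"dz": -0.3,"hand": 1},{"ax": 0,"ay": 0,"az": 0,"dx": 0,"dy": -0.3,"dz": -0.8,"hand": 1},{"ax": 0,"ay": 0,"az": 0,"dx": 0,"dy": -2.5,"dz": -0.8,"hand": 1},{"ax": 0,"ay": 0,"az": 0,"dx": 0,"dy": -4.4,"dz": -0.8,"hand": 1},{"ax": 0,"ay": 0,"az": 0,"dx": 0,"dy": -4.4,"dz": -0.7,"hand": 1},{"ax": 0,"ay": 0,"az": 0,"dx": 0,"dy": -4.6,"dz": -0.6,"hand": 1},{"ax": 0,"ay": 0,"az": 0,"dx": 0,"dy": -4.8,"dz": -0.5,"hand": 1},{"ax": 0,"ay": 0,"az": 0,"dx": 0,"dy": -5.0,"dz": -0.42,"hand": 1},{"ax": 0,"ay": 0,"az": 0,"dx": 0,"dy": -5.2,"dz": -0.4,"hand": 1}])

```text
clock: 15.75
eef_pos: [463.9, 47.8, 113.6]
tool_rot: [3.141, -0.0, 0.273]
force: [-0.8, -0.5, 4.5]
width: 29.4
gripper_force: 61.2
```

```bash
python3 st.py
```

```text
t 15.75 rowx 0.9 rowy 55.2 z 113.61 contact 8.2 F [-0.8 -0.5  4.5] tq [-0.23  0.42 -0.07] rpy [ 3.1412e+00 -5.0000e-04  2.7260e-01]
```

>>> send_rows(series=[{"ax": 0,"ay": 0,"az": 0,"dx": 0,"dy": 0.2,"dz": 0.04,"hand": 1},{"ax": 0,"ay": 0,"az": 0,"dx": 0,"dy": 0.4,"dz": 0.08,"hand": 1},{"ax": 0,"ay": 0,"az": 0,"dx": 0,"dy": 0.6,"dz": 0.12,"hand": 1},{"ax": 0,"ay": 0,"az": 0,"dx": 0,"dy": 0.8,"dz": 0.16,"hand": 1},{"ax": 0,"ay": 0,"az": 0,"dx": 0,"dy": 1.0,"dz": 0.2,"hand": 1},{"ax": 0,"ay": 0,"az": 0,"dx": 0,"dy": 0.8,"dz": 0.24,"hand": 1},{"ax": 0,"ay": 0,"az": 0,"dx": 0,"dy": 0.6,"dz": 0.28,"hand": 1},{"ax": 0,"ay": 0,"az": 0,"dx": 0,"dy": 0.4,"dz": 0.32,"hand": 1},{"ax": 0,"ay": 0,"az": 0,"dx": 0,"dy": 0.2,"dz": 0.36,"hand": 1},{"ax": 0,"ay": 0,"az": 0,"dx": 0,"dy": 0,"dz": 0.36,"hand": 1}])

```text
clock: 16.75
eef_pos: [463.9, 47.9, 110.5]
tool_rot: [3.141, -0.001, 0.273]
force: [-2.1, -1.2, 9.7]
width: 29.5
gripper_force: 61.9
```

```bash
python3 st.py
```

```text
t 16.75 rowx 1.0 rowy 55.3 z 110.48 contact 13.4 F [-2.1 -1.2  9.7] tq [-0.28  0.59 -0.02] rpy [ 3.1413e+00 -8.0000e-04  2.7280e-01]
```

>>> send_rows(series=[{"ax": 0,"ay": 0,"az": 0,"dx": 0,"dy": 0.2,"dz": 0.01,"hand": 1},{"ax": 0,"ay": 0,"az": 0,"dx": 0,"dy": 0.4,"dz": 0.02,"hand": 1},{"ax": 0,"ay": 0,"az": 0,"dx": 0,"dy": 0.6,"dz": 0.03,"hand": 1},{"ax": 0,"ay": 0,"az": 0,"dx": 0,"dy": 0.4,"dz": 0.04,"hand": 1},{"ax": 0,"ay": 0,"az": 0,"dx": 0,"dy": 0.2,"dz": 0.04,"hand": 1},{"ax": 0,"ay": 0,"az": 0,"dx": 0,"dy": 0,"dz": 0.04,"hand": 1}])

```text
clock: 17.35
eef_pos: [463.9, 47.8, 110.4]
tool_rot: [3.141, -0.001, 0.273]
force: [-2.4, -1.7, 12.7]
width: 29.1
gripper_force: 62.3
```

```bash
python3 st.py
```

```text
t 17.35 rowx 1.0 rowy 55.2 z 110.41 contact 16.4 F [-2.4 -1.7 12.7] tq [-0.35  0.69  0.01] rpy [ 3.1412e+00 -1.1000e-03  2.7270e-01]
```

>>> send_rows(series=[{"ax": 0,"ay": 0,"az": 0,"dx": 0,"dy": 0,"dz": -0.3,"hand": 1},{"ax": 0,"ay": 0,"az": 0,"dx": 0,"dy": -0.3,"dz": -0.8,"hand": 1},{"ax": 0,"ay": 0,"az": 0,"dx": 0,"dy": -2.5,"dz": -0.8,"hand": 1},{"ax": 0,"ay": 0,"az": 0,"dx": 0,"dy": -4.2,"dz": -0.8,"hand": 1},{"ax": 0,"ay": 0,"az": 0,"dx": 0,"dy": -4.2,"dz": -0.7,"hand": 1},{"ax": 0,"ay": 0,"az": 0,"dx": 0,"dy": -4.4,"dz": -0.6,"hand": 1},{"ax": 0,"ay": 0,"az": 0,"dx": 0,"dy": -4.6,"dz": -0.5,"hand": 1},{"ax": 0,"ay": 0,"az": 0,"dx": 0,"dy": -4.8,"dz": -0.42,"hand": 1},{"ax": 0,"ay": 0,"az": 0,"dx": 0,"dy": -5.0,"dz": -0.4,"hand": 1}])

```text
clock: 18.25
eef_pos: [450.3, 95.9, 113.6]
tool_rot: [3.141, -0.0, 0.273]
force: [-0.5, -0.5, 5.8]
width: 29.5
gripper_force: 61.3
```

```bash
python3 st.py
```

```text
t 18.25 rowx 0.9 rowy 105.1 z 113.64 contact 9.5 F [-0.5 -0.5  5.8] tq [-0.2   0.4  -0.03] rpy [ 3.1413e+00 -3.0000e-04  2.7250e-01]
```

>>> send_rows(series=[{"ax": 0,"ay": 0,"az": 0,"dx": 0,"dy": 0.2,"dz": 0.04,"hand": 1},{"ax": 0,"ay": 0,"az": 0,"dx": 0,"dy": 0.4,"dz": 0.08,"hand": 1},{"ax": 0,"ay": 0,"az": 0,"dx": 0,"dy": 0.6,"dz": 0.12,"hand": 1},{"ax": 0,"ay": 0,"az": 0,"dx": 0,"dy": 0.8,"dz": 0.16,"hand": 1},{"ax": 0,"ay": 0,"az": 0,"dx": 0,"dy": 1.0,"dz": 0.2,"hand": 1},{"ax": 0,"ay": 0,"az": 0,"dx": 0,"dy": 0.8,"dz": 0.24,"hand": 1},{"ax": 0,"ay": 0,"az": 0,"dx": 0,"dy": 0.6,"dz": 0.28,"hand": 1},{"ax": 0,"ay": 0,"az": 0,"dx": 0,"dy": 0.4,"dz": 0.32,"hand": 1},{"ax": 0,"ay": 0,"az": 0,"dx": 0,"dy": 0.2,"dz": 0.36,"hand": 1},{"ax": 0,"ay": 0,"az": 0,"dx": 0,"dy": 0,"dz": 0.36,"hand": 1}])

```text
clock: 19.25
eef_pos: [450.4, 96.0, 110.5]
tool_rot: [3.141, -0.001, 0.273]
force: [-2.6, -1.1, 7.9]
width: 28.8
gripper_force: 61.8
```

```bash
python3 st.py
```

```text
t 19.25 rowx 1.0 rowy 105.3 z 110.48 contact 11.6 F [-2.6 -1.1  7.9] tq [-0.2   0.52  0.02] rpy [ 3.1414e+00 -7.0000e-04  2.7270e-01]
```

>>> send_rows(series=[{"ax": 0,"ay": 0,"az": 0,"dx": 0,"dy": 0.2,"dz": 0.02,"hand": 1},{"ax": 0,"ay": 0,"az": 0,"dx": 0,"dy": 0.4,"dz": 0.03,"hand": 1},{"ax": 0,"ay": 0,"az": 0,"dx": 0,"dy": 0.6,"dz": 0.04,"hand": 1},{"ax": 0,"ay": 0,"az": 0,"dx": 0,"dy": 0.4,"dz": 0.05,"hand": 1},{"ax": 0,"ay": 0,"az": 0,"dx": 0,"dy": 0.2,"dz": 0.06,"hand": 1},{"ax": 0,"ay": 0,"az": 0,"dx": 0,"dy": 0,"dz": 0.06,"hand": 1}])

```text
clock: 19.85
eef_pos: [450.5, 95.9, 110.3]
tool_rot: [3.141, -0.001, 0.272]
force: [-1.8, -1.2, 14.8]
width: 29.6
gripper_force: 62.4
```

```bash
python3 st.py
```

```text
t 19.85 rowx 1.1 rowy 105.1 z 110.33 contact 18.5 F [-1.8 -1.2 14.8] tq [-0.28  0.76  0.03] rpy [ 3.1414e+00 -1.1000e-03  2.7250e-01]
```

All five tiles bottom at z≈110.4. Now one continuous pass back along the whole row at about 16 N to confirm.

>>> send_rows(series=[{"ax": 0,"ay": 0,"az": 0,"dx": 0,"dy": 0.3,"dz": -0.01,"hand": 1},{"ax": 0,"ay": 0,"az": 0,"dx": 0,"dy": 0.7,"dz": -0.02,"hand": 1},{"ax": 0,"ay": 0,"az": 0,"dx": 0,"dy": 1.1,"dz": -0.02,"hand": 1},{"ax": 0,"ay": 0,"az": 0,"dx": 0,"dy": 1.5,"dz": -0.02,"hand": 1},{"ax": 0,"ay": 0,"az": 0,"dx": 0,"dy": 1.9,"dz": -0.02,"hand": 1},{"ax": 0,"ay": 0,"az": 0,"dx": 0,"dy": 2.3,"dz": -0.02,"hand": 1},{"ax": 0,"ay": 0,"az": 0,"dx": 0,"dy": 2.7,"dz": -0.02,"hand": 1},{"ax": 0,"ay": 0,"az": 0,"dx": 0,"dy": 3.1,"dz": -0.02,"hand": 1},{"ax": 0,"ay": 0,"az": 0,"dx": 0,"dy": 3.5,"dz": -0.02,"hand": 1},{"ax": 0,"ay": 0,"az": 0,"dx": 0,"dy": 3.9,"dz": -0.02,"hand": 1}])

```text
clock: 20.85
eef_pos: [460.7, 58.4, 110.3]
tool_rot: [-3.142, -0.0, 0.273]
force: [-3.7, 0.3, 13.3]
width: 29.3
gripper_force: 62.2
```

```bash
python3 st.py
```

```text
t 20.85 rowx 0.7 rowy 66.3 z 110.35 contact 17.0 F [-3.7  0.3 13.3] tq [-0.04  0.81  0.04] rpy [-3.1415e+00 -5.0000e-04  2.7300e-01]
```

>>> send_rows(series=[{"ax": 0,"ay": 0,"az": 0,"dx": 0,"dy": 0.4,"dz": 0,"hand": 1},{"ax": 0,"ay": 0,"az": 0,"dx": 0,"dy": 0.8,"dz": 0,"hand": 1},{"ax": 0,"ay": 0,"az": 0,"dx": 0,"dy": 1.2,"dz": 0,"hand": 1},{"ax": 0,"ay": 0,"az": 0,"dx": 0,"dy": 1.6,"dz": 0,"hand": 1},{"ax": 0,"ay": 0,"az": 0,"dx": 0,"dy": 2.0,"dz": 0,"hand": 1},{"ax": 0,"ay": 0,"az": 0,"dx": 0,"dy": 2.4,"dz": 0,"hand": 1},{"ax": 0,"ay": 0,"az": 0,"dx": 0,"dy": 2.8,"dz": 0,"hand": 1},{"ax": 0,"ay": 0,"az": 0,"dx": 0,"dy": 3.2,"dz": 0,"hand": 1},{"ax": 0,"ay": 0,"az": 0,"dx": 0,"dy": 3.6,"dz": 0,"hand": 1},{"ax": 0,"ay": 0,"az": 0,"dx": 0,"dy": 4.0,"dz": 0,"hand": 1}])

```text
clock: 21.85
eef_pos: [471.3, 19.8, 110.3]
tool_rot: [3.141, -0.0, 0.273]
force: [-3.3, -0.6, 12.7]
width: 29.3
gripper_force: 62.2
```

```bash
python3 st.py
```

```text
t 21.85 rowx 0.5 rowy 26.2 z 110.32 contact 16.4 F [-3.3 -0.6 12.7] tq [-0.03  0.89  0.03] rpy [ 3.1415e+00 -1.0000e-04  2.7310e-01]
```

>>> send_rows(series=[{"ax": 0,"ay": 0,"az": 0,"dx": 0,"dy": 0.4,"dz": 0,"hand": 1},{"ax": 0,"ay": 0,"az": 0,"dx": 0,"dy": 0.8,"dz": 0,"hand": 1},{"ax": 0,"ay": 0,"az": 0,"dx": 0,"dy": 1.2,"dz": 0,"hand": 1},{"ax": 0,"ay": 0,"az": 0,"dx": 0,"dy": 1.6,"dz": 0,"hand": 1},{"ax": 0,"ay": 0,"az": 0,"dx": 0,"dy": 2.0,"dz": 0,"hand": 1},{"ax": 0,"ay": 0,"az": 0,"dx": 0,"dy": 2.4,"dz": 0,"hand": 1},{"ax": 0,"ay": 0,"az": 0,"dx": 0,"dy": 2.8,"dz": 0,"hand": 1},{"ax": 0,"ay": 0,"az": 0,"dx": 0,"dy": 3.2,"dz": 0,"hand": 1},{"ax": 0,"ay": 0,"az": 0,"dx": 0,"dy": 3.6,"dz": 0,"hand": 1},{"ax": 0,"ay": 0,"az": 0,"dx": 0,"dy": 4.0,"dz": 0,"hand": 1}])

```text
clock: 22.85
eef_pos: [482.0, -18.9, 110.4]
tool_rot: [3.141, 0.0, 0.273]
force: [-3.2, -0.0, 12.0]
width: 29.5
gripper_force: 62.2
```

```bash
python3 st.py
```

```text
t 22.85 rowx 0.3 rowy -13.9 z 110.37 contact 15.7 F [-3.2 -0.  12. ] tq [-0.12  0.93  0.13] rpy [3.1413e+00 1.0000e-04 2.7300e-01]
```

>>> send_rows(series=[{"ax": 0,"ay": 0,"az": 0,"dx": 0,"dy": 0.4,"dz": 0,"hand": 1},{"ax": 0,"ay": 0,"az": 0,"dx": 0,"dy": 0.8,"dz": 0,"hand": 1},{"ax": 0,"ay": 0,"az": 0,"dx": 0,"dy": 1.2,"dz": 0,"hand": 1},{"ax": 0,"ay": 0,"az": 0,"dx": 0,"dy": 1.6,"dz": 0,"hand": 1},{"ax": 0,"ay": 0,"az": 0,"dx": 0,"dy": 2.0,"dz": 0,"hand": 1},{"ax": 0,"ay": 0,"az": 0,"dx": 0,"dy": 2.4,"dz": 0,"hand": 1},{"ax": 0,"ay": 0,"az": 0,"dx": 0,"dy": 2.8,"dz": 0,"hand": 1},{"ax": 0,"ay": 0,"az": 0,"dx": 0,"dy": 3.2,"dz": 0,"hand": 1},{"ax": 0,"ay": 0,"az": 0,"dx": 0,"dy": 3.6,"dz": 0,"hand": 1},{"ax": 0,"ay": 0,"az": 0,"dx": 0,"dy": 4.0,"dz": 0,"hand": 1}])

```text
clock: 23.85
eef_pos: [492.7, -57.6, 110.4]
tool_rot: [3.141, 0.0, 0.273]
force: [-3.2, -0.1, 13.6]
width: 29.7
gripper_force: 62.1
```

```bash
python3 st.py
```

```text
t 23.85 rowx 0.2 rowy -54.0 z 110.43 contact 17.3 F [-3.2 -0.1 13.6] tq [-0.08  0.95  0.02] rpy [3.1411e+00 3.0000e-04 2.7290e-01]
```

>>> send_rows(series=[{"ax": 0,"ay": 0,"az": 0,"dx": 0,"dy": 0.4,"dz": 0,"hand": 1},{"ax": 0,"ay": 0,"az": 0,"dx": 0,"dy": 0.8,"dz": 0,"hand": 1},{"ax": 0,"ay": 0,"az": 0,"dx": 0,"dy": 1.2,"dz": 0,"hand": 1},{"ax": 0,"ay": 0,"az": 0,"dx": 0,"dy": 1.6,"dz": 0,"hand": 1},{"ax": 0,"ay": 0,"az": 0,"dx": 0,"dy": 2.0,"dz": 0,"hand": 1},{"ax": 0,"ay": 0,"az": 0,"dx": 0,"dy": 2.4,"dz": 0,"hand": 1},{"ax": 0,"ay": 0,"az": 0,"dx": 0,"dy": 2.8,"dz": 0,"hand": 1},{"ax": 0,"ay": 0,"az": 0,"dx": 0,"dy": 3.2,"dz": 0,"hand": 1},{"ax": 0,"ay": 0,"az": 0,"dx": 0,"dy": 3.6,"dz": 0,"hand": 1},{"ax": 0,"ay": 0,"az": 0,"dx": 0,"dy": 4.0,"dz": 0,"hand": 1}])

```text
clock: 24.85
eef_pos: [503.4, -96.2, 110.4]
tool_rot: [3.141, 0.001, 0.273]
force: [-3.8, 0.6, 11.1]
width: 29.7
gripper_force: 62.0
```

```bash
python3 st.py
```

```text
t 24.85 rowx 0.0 rowy -94.1 z 110.38 contact 14.8 F [-3.8  0.6 11.1] tq [-0.15  1.02  0.11] rpy [3.1411e+00 6.0000e-04 2.7280e-01]
```

The full pass is done with z steady at 110.3–110.4, so all tiles are level. Lifting and returning over the slot.

>>> send_rows(series=[{"ax": 0,"ay": 0,"az": 0,"dx": 0,"dy": 0,"dz": -1,"hand": 1},{"ax": 0,"ay": 0,"az": 0,"dx": 0,"dy": 0,"dz": -4,"hand": 1},{"ax": 0,"ay": 0,"az": 0,"dx": 0,"dy": 0,"dz": -7,"hand": 1},{"ax": 0,"ay": 0,"az": 0,"dx": 0,"dy": 0,"dz": -8.5,"hand": 1},{"ax": 0,"ay": 0,"az": 0,"dx": 0,"dy": 0,"dz": -8.5,"hand": 1},{"ax": 0,"ay": 0,"az": 0,"dx": 0,"dy": 0,"dz": -8.5,"hand": 1}])

```text
clock: 25.45
eef_pos: [503.4, -95.0, 193.9]
tool_rot: [-3.141, 0.0, 0.274]
force: [-1.2, -0.1, -4.2]
width: 29.3
gripper_force: 60.4
```

```bash
python3 -c "
from h import *
delta([536,-354.9,194],-.286)"
```

```text
t 25.45 p [503.4 -95.  193.9] rpy [-3.141  0.     0.274] F [-1.19 -0.05 -4.21] w 29.3 | d cm [-3.89e+00  2.59e+01 -2.00e-02] turn [-0.    0.    0.56]
```

>>> send_rows(series=[{"ax": 0,"ay": 0,"az": 0.08,"dx": -0.5,"dy": 3.2,"dz": 0,"hand": 1},{"ax": 0,"ay": 0,"az": 0.16,"dx": -1,"dy": 6.5,"dz": 0,"hand": 1},{"ax": 0,"ay": 0,"az": 0.24,"dx": -1.5,"dy": 9.8,"dz": 0,"hand": 1},{"ax": 0,"ay": 0,"az": 0.32,"dx": -2,"dy": 13,"dz": 0,"hand": 1},{"ax": 0,"ay": 0,"az": 0.4,"dx": -2.5,"dy": 16.2,"dz": 0,"hand": 1},{"ax": 0,"ay": 0,"az": 0.48,"dx": -3,"dy": 19.5,"dz": 0,"hand": 1},{"ax": 0,"ay": 0,"az": 0.56,"dx": -3.5,"dy": 22.7,"dz": 0,"hand": 1},{"ax": 0,"ay": 0,"az": 0.56,"dx": -3.9,"dy": 25.9,"dz": 0,"hand": 1},{"ax": 0,"ay": 0,"az": 0.56,"dx": -3.9,"dy": 25.9,"dz": 0,"hand": 1},{"ax": 0,"ay": 0,"az": 0.56,"dx": -3.9,"dy": 25.9,"dz": 0,"hand": 1}])

```text
clock: 26.45
eef_pos: [534.9, -355.1, 191.8]
tool_rot: [-3.141, 0.004, -0.288]
force: [0.2, 1.3, -4.6]
width: 29.2
gripper_force: 60.5
```

>>> send_rows(series=[{"ax": 0,"ay": 0,"az": 0,"dx": 0,"dy": 0,"dz": 0,"hand": 1},{"ax": 0,"ay": 0,"az": 0,"dx": 0,"dy": 0,"dz": 0,"hand": 1}])

```text
clock: 26.65
eef_pos: [536.4, -353.3, 193.5]
tool_rot: [-3.14, 0.001, -0.284]
force: [-0.9, -0.4, -3.1]
width: 29.4
gripper_force: 60.5
```

Run:
```python
from h import *
delta([536,-354.9,194],-.286)
s=save('scene','s3');a=save('wrist','w3')
y=-.286;ex=np.array([np.cos(y),np.sin(y),0]);ey=np.array([-np.sin(y),np.cos(y),0])
p=np.array(read_state()['eef_pos']); g=p+[0,0,22.3]
im=cv2.imread('pics/s3.png'); 
# expected: guard corners, handle top corners, wheel bottom
P=[g+i*38*ex+j*37*ey+[0,0,-35] for i in(-1,1) for j in(-1,1)]+[g+i*22*ex+j*15*ey+[0,0,32] for i in(-1,1) for j in(-1,1)]+[g-[0,0,75]+27*ex*i for i in(-1,1)]+[g-[0,0,100]]
U=topix(s,P); c=U.mean(0).astype(int); x0,y0=c-50; k=5
o=cv2.resize(im[y0:y0+110,x0:x0+110],None,fx=k,fy=k,interpolation=cv2.INTER_CUBIC)
for u in U: cv2.circle(o,tuple(int((u[i]-[x0,y0][i]+.5)*k) for i in(0,1)),3,(0,0,255),-1)
cv2.imwrite('pics/s3c.png',o)
```

```text
t 26.65 p [ 536.4 -353.3  193.5] rpy [-3.14e+00  1.00e-03 -2.84e-01] F [-0.94 -0.41 -3.1 ] w 29.4 | d cm [ 0.01  0.17 -0.05] turn [-0.001  0.001  0.002]
```

View pics/s3c.png

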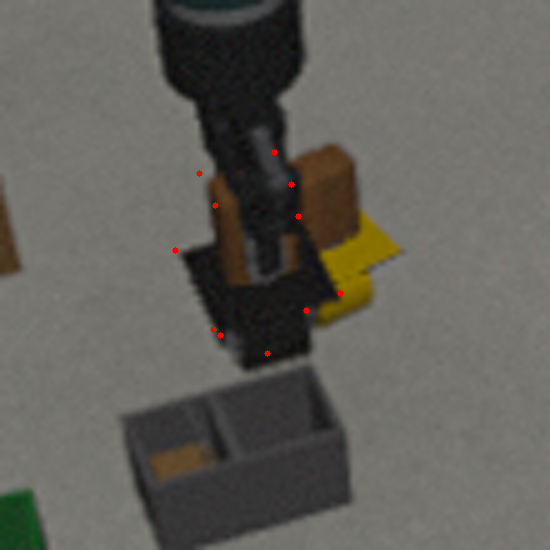

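The scene crop shows the roller hanging upright over the empty grey bay at crop (275,400), within 1–2 px of prediction. I'll check for slip in the grip by comparing the wrist images before and after rolling.

Run:
```python
from h import *
A,B=[cv2.cvtColor(load(n)['pixels'],cv2.COLOR_RGB2GRAY) for n in('w2','w3')]
for nm,g in(('w2',A),('w3',B)):
    b=g<60
    print(nm,'guard front edge rows',[int(np.argmax(b[140:,x]))+140 for x in(195,215,235,290,305,320)],'left/right',[(int(np.argmax(b[r])),511-int(np.argmax(b[r][:400][::-1]))-112) for r in(190,205,220)])
# handle feature flow
pts=np.array([[225,225],[288,225],[213,300],[297,300],[240,222],[183,182],[327,182]],np.float32).reshape(-1,1,2)
q,st,e=cv2.calcOpticalFlowPyrLK(A,B,pts,None,winSize=(21,21));print((q-pts)[:,0].round(1),st.ravel())
```

```text
w2 guard front edge rows [179, 179, 179, 180, 180, 180] left/right [(182, 327), (183, 326), (184, 324)]
w3 guard front edge rows [179, 179, 179, 179, 180, 180] left/right [(182, 327), (183, 325), (185, 324)]
[[ -0.6   1.7]
 [-12.1  -1.8]
 [  0.1  -0.1]
 [ -0.1  -0.1]
 [ -7.8   6. ]
 [  0.7   0.5]
 [ -0.5   0.7]] [1 1 1 1 1 1 1]
```

No slip. Lowering into the slot.

>>> send_rows(series=[{"ax": 0,"ay": 0,"az": 0,"dx": 0,"dy": 0.1,"dz": 1.5,"hand": 1},{"ax": 0,"ay": 0,"az": 0,"dx": 0,"dy": 0.1,"dz": 3,"hand": 1},{"ax": 0,"ay": 0,"az": 0,"dx": 0,"dy": 0.1,"dz": 4.2,"hand": 1},{"ax": 0,"ay": 0,"az": 0,"dx": 0,"dy": 0.1,"dz": 4.2,"hand": 1},{"ax": 0,"ay": 0,"az": 0,"dx": 0,"dy": 0.1,"dz": 4.2,"hand": 1},{"ax": 0,"ay": 0,"az": 0,"dx": 0,"dy": 0.1,"dz": 4.2,"hand": 1}])

```text
clock: 27.35
eef_pos: [536.6, -356.3, 153.1]
tool_rot: [3.141, -0.002, -0.286]
force: [0.2, -0.0, -3.5]
width: 29.2
gripper_force: 60.4
```

```bash
python3 -c "
from h import *
delta([536,-354.9,83.7],-.286)"
```

```text
t 27.35 p [ 536.6 -356.3  153.1] rpy [ 3.141e+00 -2.000e-03 -2.860e-01] F [ 0.24 -0.05 -3.47] w 29.2 | d cm [-0.11 -0.12  6.94] turn [ 0.    -0.002 -0.   ]
```

>>> send_rows(series=[{"ax": 0,"ay": 0,"az": 0,"dx": -0.05,"dy": -0.1,"dz": 1,"hand": 1},{"ax": 0,"ay": 0,"az": 0,"dx": -0.05,"dy": -0.1,"dz": 2,"hand": 1},{"ax": 0,"ay": 0,"az": 0,"dx": -0.05,"dy": -0.1,"dz": 3,"hand": 1},{"ax": 0,"ay": 0,"az": 0,"dx": -0.05,"dy": -0.1,"dz": 3,"hand": 1}])

```text
clock: 27.75
eef_pos: [534.6, -353.9, 120.0]
tool_rot: [-3.14, 0.004, -0.286]
force: [-0.2, 0.5, -4.3]
width: 29.4
gripper_force: 60.5
```

```bash
python3 -c "
from h import *
delta([536,-354.9,83.7],-.286)"
```

```text
t 27.75 p [ 534.6 -353.9  120. ] rpy [-3.14   0.004 -0.286] F [-0.17  0.5  -4.33] w 29.4 | d cm [0.18 0.06 3.63] turn [-0.001  0.004 -0.   ]
```

Inside the mouth without lateral contact. Continuing down until the guard meets the rim.

>>> send_rows(series=[{"ax": 0,"ay": 0,"az": 0,"dx": 0,"dy": 0,"dz": 1,"hand": 1},{"ax": 0,"ay": 0,"az": 0,"dx": 0,"dy": 0,"dz": 2,"hand": 1},{"ax": 0,"ay": 0,"az": 0,"dx": 0,"dy": 0,"dz": 3,"hand": 1},{"ax": 0,"ay": 0,"az": 0,"dx": 0,"dy": 0,"dz": 3.3,"hand": 1},{"ax": 0,"ay": 0,"az": 0,"dx": 0,"dy": 0,"dz": 3.5,"hand": 1},{"ax": 0,"ay": 0,"az": 0,"dx": 0,"dy": 0,"dz": 3.5,"hand": 1},{"ax": 0,"ay": 0,"az": 0,"dx": 0,"dy": 0,"dz": 3.5,"hand": 1},{"ax": 0,"ay": 0,"az": 0,"dx": 0,"dy": 0,"dz": 3.5,"hand": 1}])

```text
clock: 28.55
eef_pos: [536.2, -355.1, 87.7]
tool_rot: [3.141, -0.001, -0.286]
force: [-0.7, -0.7, -3.1]
width: 29.0
gripper_force: 60.5
```

```bash
python3 -c "
from h import *
delta([536,-354.9,83.7],-.286)"
```

```text
t 28.55 p [ 536.2 -355.1   87.7] rpy [ 3.141e+00 -1.000e-03 -2.860e-01] F [-0.75 -0.66 -3.1 ] w 29.0 | d cm [-0.02 -0.02  0.4 ] turn [ 0.    -0.001 -0.   ]
```

>>> send_rows(series=[{"ax": 0,"ay": 0,"az": 0,"dx": 0,"dy": 0,"dz": 0.2,"hand": 1},{"ax": 0,"ay": 0,"az": 0,"dx": 0,"dy": 0,"dz": 0.35,"hand": 1},{"ax": 0,"ay": 0,"az": 0,"dx": 0,"dy": 0,"dz": 0.42,"hand": 1},{"ax": 0,"ay": 0,"az": 0,"dx": 0,"dy": 0,"dz": 0.42,"hand": 1},{"ax": 0,"ay": 0,"az": 0,"dx": 0,"dy": 0,"dz": 0.42,"hand": 1}])

```text
clock: 29.05
eef_pos: [536.0, -354.9, 83.7]
tool_rot: [3.142, -0.0, -0.286]
force: [-2.0, 1.8, 4.7]
width: 29.5
gripper_force: 61.3
```

The guard rests on the rim, since the load shifted. Releasing and retreating straight up.

>>> send_rows(series=[{"ax": 0,"ay": 0,"az": 0,"dx": 0,"dy": 0,"dz": -0.05,"hand": 0.6},{"ax": 0,"ay": 0,"az": 0,"dx": 0,"dy": 0,"dz": -0.05,"hand": 0},{"ax": 0,"ay": 0,"az": 0,"dx": 0,"dy": 0,"dz": -0.05,"hand": 0},{"ax": 0,"ay": 0,"az": 0,"dx": 0,"dy": 0,"dz": -0.05,"hand": 0},{"ax": 0,"ay": 0,"az": 0,"dx": 0,"dy": 0,"dz": -0.05,"hand": 0},{"ax": 0,"ay": 0,"az": 0,"dx": 0,"dy": 0,"dz": -0.05,"hand": 0},{"ax": 0,"ay": 0,"az": 0,"dx": 0,"dy": 0,"dz": -0.05,"hand": 0}])

```text
clock: 29.75
eef_pos: [535.8, -354.9, 83.5]
tool_rot: [-3.142, 0.0, -0.286]
force: [-0.1, 0.2, -0.4]
width: 85.6
gripper_force: 0.0
```

>>> send_rows(series=[{"ax": 0,"ay": 0,"az": 0,"dx": 0,"dy": 0,"dz": -1,"hand": 0},{"ax": 0,"ay": 0,"az": 0,"dx": 0,"dy": 0,"dz": -3,"hand": 0},{"ax": 0,"ay": 0,"az": 0,"dx": 0,"dy": 0,"dz": -6,"hand": 0},{"ax": 0,"ay": 0,"az": 0,"dx": 0,"dy": 0,"dz": -9,"hand": 0},{"ax": 0,"ay": 0,"az": 0,"dx": 0,"dy": 0,"dz": -13,"hand": 0},{"ax": 0,"ay": 0,"az": 0,"dx": -4,"dy": 0,"dz": -17,"hand": 0},{"ax": 0,"ay": 0,"az": 0,"dx": -6,"dy": 5,"dz": -18,"hand": 0},{"ax": 0,"ay": 0,"az": 0,"dx": -6,"dy": 5,"dz": -18,"hand": 0},{"ax": 0,"ay": 0,"az": 0,"dx": -6,"dy": 5,"dz": -18,"hand": 0},{"ax": 0,"ay": 0,"az": 0,"dx": -6,"dy": 5,"dz": -18,"hand": 0}])

```text
clock: 30.75
eef_pos: [464.8, -385.1, 263.5]
tool_rot: [-3.14, -0.0, -0.286]
force: [0.5, -0.4, -0.3]
width: 85.3
gripper_force: 0.0
```

Run:
```python
from h import *
a=save('wrist','w4');b=save('scene','s4')
im=cv2.imread('pics/w4.png');
for X,c in(([536,-355,138],(0,0,255)),([536,-355,71],(0,255,0))):
  u=topix(a,X)[0];cv2.circle(im,tuple(int(i) for i in u),2,c,-1)
s=cv2.imread('pics/s4.png')[60:285,165:385]
o=np.zeros((450,800,3),np.uint8);o[:300,:400]=cv2.resize(im,(400,300));o[:400,400:]=cv2.resize(s,(400,400))
cv2.imwrite('pics/end.png',o)
```

```text
(no output)
```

View pics/end.png

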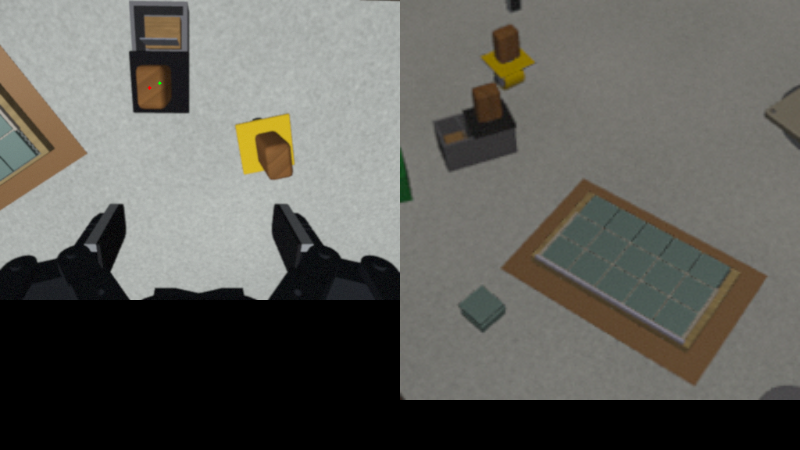

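The roller stands upright in its grey slot at (160,85) in the left picture, and the board, spares and yellow roller are unchanged. Handing in.

```bash
python3 -c "
from cell import finish_job
print(finish_job())"
```

```text
the job is handed in; nothing more can be done
None
```

The job is handed in: all five fresh tiles were rolled down until they stopped hard at about 15–18 N (highest reading 18.5 N), and the roller is back upright in its grey slot with the arm clear; no verdict came back.

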